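# Index a drilling slide to its third notch

### The job

Set the drilling slide to its third notch: with the fingertips, gently push its upright lever away from the home end, feeling for the clicks, and let it rest for about a second in the first notch and again in the second before going on. Leave it settled in the third notch, never letting it run on past the third, and draw the hand clear. Only push: do not pinch the lever or pull up the spring plunger's knob, and leave the oil bottle, screwdriver, bearing and machine foot where they are.

Things in the scene. Friction and masses are not known exactly. Their poses are not given: they have to be found in the camera images.
- fixture: Indexing slide, bolted down: orange drilled base 120 x 212 x 8 mm, an aluminium block at each end (14 mm thick, tops 40 mm above the table), two steel rods along its y. Origin: centre of the base's underside, on the table. Its +y is the push direction, from the home end (-y) on; z up. A black carriage (96 mm in x, 44 in y, top 42 mm above the table) rides the rods with lever and plunger.
- lever_mid (a point): In the aluminium lever, a flat upright bar on the carriage, 24 mm wide (x), 10 mm thick (y), from 42 to 104 mm above the table: the middle of its width and thickness, 80 mm above the table. Axes as the fixture's. It stands 30 mm to the -x side of the fixture's centre line, at the carriage's middle in y. Push on its -y face.
- carriage (a joint): Slide from home towards +y, m, 0 to 0.122. Starts at 0 to 0.015, on a smooth run (drag 1 to 2 N) to 0.022. Then 5 saw teeth, crests at 0.033, 0.053, 0.073, 0.093, 0.113: 10 mm of slope (push 3 to 6 N), then a steep back that stops return. Within 4 mm past a crest it drops and hops ahead into the notch, to 0.038 (first), 0.058 (second), 0.078 (THIRD), slack for 4 mm more before the next slope.
- plunger (a joint): How far the spring plunger on the carriage has risen, in m, 0 to 0.018: 0 in a notch or on the smooth run, rising evenly up a tooth's slope to about 0.004 at its crest, then dropping with a click to 0 in the notch; more than 0.006 only when someone pulls its knob up.
- plunger_knob (a point): Centre of the plunger's round black knob, 20 mm across and 14 mm high, 64 mm above the table when down; it stands on the carriage, 20 mm to the +x side of the fixture's centre line (50 mm from the lever) on a brass collar.
- oiler: White plastic oil bottle, 38 mm across, 105 mm tall, standing loose, 105 to 155 mm to the fixture's +x side. Origin: centre of its underside.
- driver: Red-handled screwdriver, 160 mm long, handle 26 mm thick, lying loose 105 to 150 mm to the fixture's +x side, more or less along its y. Origin: middle of its length, on the table.
- bearing: Steel ball bearing, a ring 34 mm across, 12 mm high, lying loose 100 to 150 mm to the fixture's -x side. Origin: centre of its underside.
- foot: Dark steel machine foot, a 32 mm disc with a 12 mm stud on top, 34 mm high, standing loose 100 to 150 mm to the fixture's -x side. Origin: centre of its underside.
There are look-alikes about, which are no part of the job. What is shaped like the fixture but blue, pink or purple is not meant.

How it is judged:
By the outcome, as a careful person would: the job done as asked, in the order asked, and still so for the second after the job is handed in, with the robot touching nothing.
It also fails if it takes over 61 s, if anything falls off the work surface, if the arm or the gripper's body presses on something with over 40 N, if the wrist force passes 120 N, or if a joint passes its speed limit or range.

### The arm

A 7-joint arm with a two-finger parallel gripper is mounted at the origin on the work surface. World frame = base frame: x ahead of the robot, y to its left, z up, the work surface at z = 0. Lengths are in m, angles in rad, forces in N, time in s.
With the tool pointing down it reaches from about 0.35 to 0.775 m from the base axis. Payload 3.1 kg.
Tool frame: the origin (TCP) lies between the finger pads; the fingertips stand 8 mm ahead of it and the grasp point (between the pads) lies 11 mm behind it (robot.tcp_to_tips is the distance from the TCP to the fingertips, in m); z points along the fingers, y is the direction in which the jaws open and shut (so a half turn about z gives the same grasp; the last joint's range is limited). The gripper opens to 85 mm and grips with 20 to 120 N. Pads are 22 mm wide; open, the fingers measure 114 mm over their backs; the gripper's body (76 mm by 85 mm) begins 54 mm behind the grasp point. The pads swing forward as they close: fully open they stand 13 mm farther back than shut.
Start: joints at [-1.333, 0.311, 0.014, 1.512, -0.004, 1.319, -0.027], TCP at [0.152, 0.529, 0.239] pointing down, gripper open.
Joint ranges: [-2.7, 2.7], [-0.3, 1.91], [-1.27, 1.3], [0.12, 2.57], [-1.44, 4.58], [0.2, 2.03], [-3.05, 3.05]. Speed limits (rad/s): [2.79, 2.79, 3.14, 3.14, 3.14, 3.14, 3.14].

### API

Orientations are given as a unit quaternion [x, y, z, w].
In Python, from cell import observe, eyes, sign_off, robot gives the robot as it stands. The module is installed in compiled form; this text tells all that it offers.
- The arm moves only by the tool servo_tool, never from a script. Its argument "moves" is a list of rows, each a list of 2 entries, a list of its own where there are three numbers: the shift along the tool's x, y, z in units of 0.1 m (1.0 is 0.1 m), then the turn, a rotation vector about the tool's x, y, z in units of pi/2 rad (1.0 is pi/2 rad). In form: [[[x, y, z], [ax, ay, az]], ...]. A call has 1 to 10 rows; each row is the pose to reach, as a shift and turn from the pose commanded when the call began, along the tool's axes at that moment; what a row does not reach only later rows make up. A row lasts 1/12 s, in which the tool goes at most 41.7 mm and 7.16 degrees, less where a joint would pass 70% of its speed; a pose out of reach is approached as far as the arm can. A call with a number of a shift or a turn outside -1 to 1 is refused whole. A call with a gripper value outside its range is refused whole. "jaw" is the closure, from -1 (fully open) to 1 (shut), set as the call begins (left out, the last holds). The fingers move at their own pace and stop on an object; the grip force is fixed at half the most. Time passes only in rows, so rows that repeat a pose let the fingers close. It gives the time, the measured TCP pose, the force and the opening at its end, in the units of the state.
- observe(): the state, without advancing time (a new reading comes with each control period).
- eyes.grab_frame(name): name is "scene" or "side" or "wrist"; returns the picture (480x640x3 uint8, red, green, blue); there is no depth.
- eyes.camera_info(name): a dict with "K" (3x3 intrinsics, pixels), "R" (3x3) and "t" (3): a world point X has camera coordinates R X + t. Camera axes: x right, y down, z forward; pixel columns grow to the right and rows downward; lengths in m; the calibration is good to about 2 mm. A picture is of the moment at which its call begins: read the wrist's pose just before it. camera_info takes no time and is no camera call; for the wrist camera it gives the pose at the moment of the call.
- sign_off(): hands the job in, once; it reports no verdict.
The state is a dict: "time": time; "joint_pos": joint angles; "dq": joint speeds; "joint_efforts": joint torques, N m; "eef_pos": TCP position; "ee_rot": TCP orientation; "force": force on the tool from outside, world axes, zero at the start; "ft_torque": the same for the moment, N m; "width": finger opening in m.
Only numpy, scipy, OpenCV 4.12 (cv2) and the standard library are available. Lean on these libraries where they do the work, as an engineer would, in place of code of your own. Each camera call takes 0.05 s, during which the arm holds its last target.

## Working session

There is one attempt and no reset: what is moved stays moved. The work goes in short steps, Python scripts to look and compute and a tool call to move; the robot and the scene stay as the last step left them, time stands still between calls to the robot, and variables do not carry over. Pictures are saved under pics/ and viewed, and the job is handed in when it is done.

Besides the shell and the picture viewer there is one more tool, called after ">>>" as a command line: name --argument value ..., lists and objects as JSON in quotes. servo_tool: Moves the arm, as the interface text tells. Its arguments: {"type":"object","properties":{"moves":{"type":"array","items":{"type":"array"}},"jaw":{"type":"number"}},"required":["moves"]}

```bash
mkdir -p pics; ls; python3 - <<'E'
from cell import observe, eyes, robot
import cv2
s=observe();print(s)
for n in("scene","side"):
    f=eyes.grab_frame(n);cv2.imwrite(f"pics/{n}0.png",f[:,:,::-1])
    c=eyes.camera_info(n);print(n,c)
E
```

```text
pics
{'time': 0.0, 'joint_pos': array([-1.33273951,  0.31173291,  0.01399587,  1.51307304, -0.00441992,
        1.31920041, -0.02722135]), 'dq': array([ 3.80529486e-04,  2.64170863e-04,  8.87396344e-06, -3.30595812e-04,
       -1.74495538e-03,  6.60989390e-04,  1.09858310e-03]), 'joint_efforts': array([ 2.17520251e-04, -3.79918993e+01,  1.46340723e-01, -2.30586737e+01,
        1.24627227e-02,  1.39437761e-02,  9.47747310e-06]), 'eef_pos': array([0.15165207, 0.52793112, 0.23821064]), 'ee_rot': array([ 1.39399497e-01,  9.90235508e-01, -1.18462040e-03, -1.26753846e-04]), 'force': array([ 0.41701274, -0.22938685,  0.61584333]), 'ft_torque': array([-0.01137101, -0.05117137, -0.00524433]), 'width': 0.08545109564611353}
scene {'K': array([[439.97667538,   0.        , 317.72130382],
       [  0.        , 439.97667538, 238.63075378],
       [  0.        ,   0.        ,   1.        ]]), 'R': array([[ 0.24519644,  0.96943951, -0.00810885],
       [ 0.51960385, -0.13847349, -0.84311146],
       [-0.81846841,  0.20251454, -0.53767771]]), 't': array([-0.05309902, -0.21690658,  1.31441902])}
side {'K': array([[612.62755869,   0.        , 314.01937556],
       [  0.        , 612.62755869, 239.01106176],
       [  0.        ,   0.        ,   1.        ]]), 'R': array([[ 0.88921255, -0.45727645,  0.01411692],
       [-0.32478471, -0.6527019 , -0.68446703],
       [ 0.32220479,  0.60405172, -0.72890712]]), 't': array([-0.4833052 ,  0.16651591,  1.05624075])}
```

View pics/scene0.png

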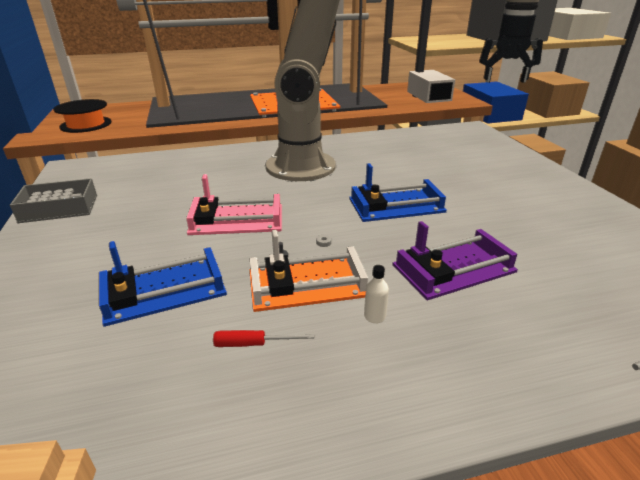

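View pics/side0.png

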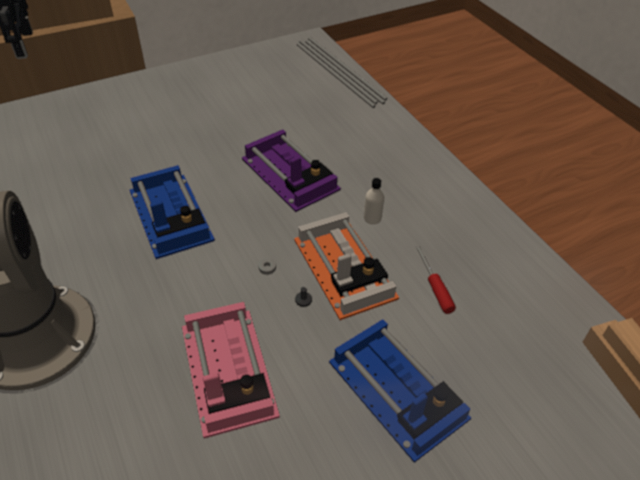

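The only orange fixture is at scene (307,277) and side (345,265). The blue ones at (160,285) and (397,198), the pink at (235,214) and the purple at (455,262) are look-alikes. I'll confirm this in enlarged crops.

```bash
python3 - <<'E'
import cv2
import numpy as np
a=cv2.imread("pics/scene0.png")[215:320,235:405];b=cv2.imread("pics/side0.png")[205:325,285:405]
a=cv2.resize(a,None,fx=4.6,fy=4.6,interpolation=cv2.INTER_CUBIC);b=cv2.resize(b,None,fx=5,fy=5,interpolation=cv2.INTER_CUBIC)
cv2.imwrite("pics/a.png",a);cv2.imwrite("pics/b.png",b)
E
```

```text
(no output)
```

View pics/a.png

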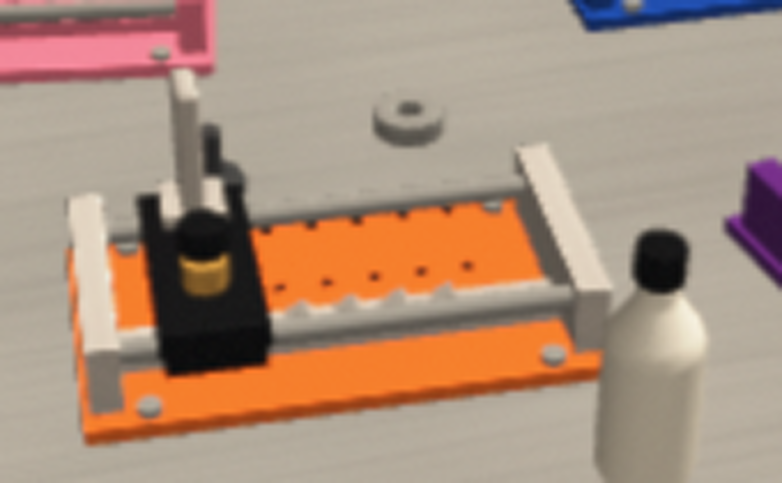

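View pics/b.png

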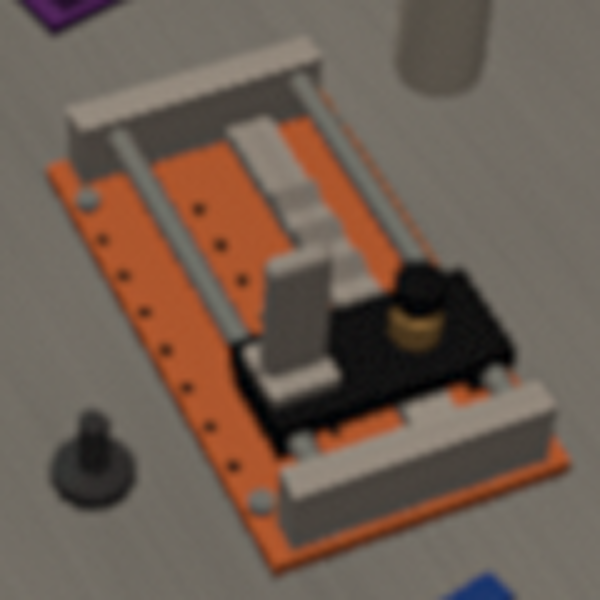

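```bash
cat > fit.py <<'E'
import numpy as np
from cell import eyes
from scipy.optimize import least_squares
C={n:eyes.camera_info(n) for n in("scene","side")}
def proj(n,X):
    c=C[n];p=c["R"]@X+c["t"];p=c["K"]@p;return p[:2]/p[2]
A=lambda u,v:("scene",235+u/4.6,215+v/4.6)
B=lambda u,v:("side",285+u/5,205+v/5)
# obs, local: (x,y,z, uses q?, uses w?)
O=[(B(275,575),(-.06,-.106,0)),(B(570,467),(.06,-.106,0.004)),(B(47,170),(-.06,.106,.008)),(A(88,441),(.06,-.106,0)),(A(84,432),(.06,-.106,.008)),
(B(298,256),(-.03,'q',.104)),(A(183,75),(-.03,'q',.104)),(A(203,227),(.02,'q',.064)),(B(418,288),(.02,'q',.064)),
(A(268,365),(.048,'q+',.025)),(A(150,200),(-.048,'q-',.042)),(A(240,188),(-.048,'q+',.042))]
def res(p,full=False):
    x,y,th,q=p;r=[]
    for o,l in O:
        ly=l[1]
        if isinstance(ly,str): ly=q+{'q':0,'q+':.022,'q-':-.022}[ly]
        c,s=np.cos(th),np.sin(th)
        X=np.array([x+c*l[0]-s*ly,y+s*l[0]+c*ly,l[2]])
        r.append(proj(o[0],X)-o[1:])
    return np.array(r) if full else np.ravel(r)
if __name__=="__main__":
    f=least_squares(res,[.55,0,0,-.06],loss='soft_l1');print(f.x,np.degrees(f.x[2]));print(res(f.x,True).round(1))
    J=f.jac;print(np.sqrt(np.diag(np.linalg.inv(J.T@J))))
E
python3 fit.py
```

```text
[ 0.55416242 -0.10611503 -0.06232682 -0.05265886] -3.571064017403775
[[-0.3  0.1]
 [ 0.2 -0.7]
 [-0.2 -1.9]
 [-0.8  0.9]
 [-0.3 -0.6]
 [ 0.3 -0.6]
 [-0.1  0.6]
 [-0.1  1.3]
 [ 0.3 -0.3]
 [ 1.1 -3.2]
 [-3.3 -2.7]
 [-0.1 -2.6]]
[0.0010797  0.00111413 0.01069144 0.00145522]
```

```bash
cat > st.py <<'E'
import numpy as np
from cell import observe
from scipy.spatial.transform import Rotation as Ro
P=np.array([.55416,-.10612]);th=-.0623
def st():
    s=observe();R=Ro.from_quat(s["ee_rot"]).as_matrix()
    c,sn=np.cos(th),np.sin(th);W=np.array([[c,sn],[-sn,c]])
    l=W@(s["eef_pos"][:2]-P)
    print("t%.2f local xy %s z %.4f  Floc %s Fz %.2f w %.3f"%(s["time"],l.round(4),s["eef_pos"][2],(W@s["force"][:2]).round(2),s["force"][2],s["width"]))
    print(" tool y in local",(W@R[:2,1]).round(4)," tool z",R[:,2].round(3), "to go(tool): ",(R.T@np.r_[W.T@(np.array([-.03,-.097])-l),.078-s["eef_pos"][2]]).round(4))
if __name__=="__main__": st()
E
python3 st.py
```

```text
t0.10 local xy [-0.4412  0.6078] z 0.2383  Floc [-0.47  0.16] Fz -0.52 w 0.086
 tool y in local [0.2157 0.9765]  tool z [-0.    -0.002 -1.   ] to go(tool):  [-0.5535 -0.5992  0.1617]
```

>>> servo_tool --moves '[[[0,0,0],[0,0,-0.07]],[[0,-0.4,0],[0,0,-0.138]],[[-0.25,-0.7,0],[0,0,-0.138]],[[-0.4,-1,0],[0,0,-0.138]]]' --jaw 1

```text
time: 0.43
eef_pos: [0.1631, 0.4195, 0.238]
ee_rot: [0.031, 1.0, -0.001, 0.0]
force: [0.7, -1.1, 1.0]
width: 0.0389
```

```bash
python3 st.py
```

```text
t0.43 local xy [-0.423   0.5002] z 0.2380  Floc [ 0.81 -1.07] Fz 1.01 w 0.039
 tool y in local [-6.e-04  1.e+00]  tool z [ 0.    -0.003 -1.   ] to go(tool):  [-0.3926 -0.597   0.1619]
```

Aligned. Travel on (z stays high).

>>> servo_tool --moves '[[[-0.28,-0.3,0],[0,0,0]],[[-0.55,-0.6,0],[0,0,0]],[[-0.8,-0.9,0],[0,0,0]],[[-0.9,-1,0],[0,0,0]]]'

```text
time: 0.77
eef_pos: [0.2496, 0.3103, 0.239]
ee_rot: [0.035, 0.999, -0.001, 0.001]
force: [-0.2, 0.1, 0.2]
width: -0.0001
```

>>> servo_tool --moves '[[[-0.28,-0.3,0],[0,0,0]],[[-0.55,-0.6,0],[0,0,0]],[[-0.8,-0.9,0],[0,0,0]],[[-0.9,-1,0],[0,0,0]]]'

```text
time: 1.1
eef_pos: [0.3327, 0.2047, 0.2392]
ee_rot: [0.036, 0.999, -0.001, 0.001]
force: [-0.3, -0.3, -0.1]
width: 0.0003
```

>>> servo_tool --moves '[[[-0.25,-0.3,0],[0,0,0]],[[-0.45,-0.6,0],[0,0,0]],[[-0.7,-0.9,0],[0,0,0]],[[-0.8,-1,0],[0,0,0]]]'

```text
time: 1.43
eef_pos: [0.4056, 0.0997, 0.2394]
ee_rot: [0.036, 0.999, -0.001, 0.001]
force: [-0.1, 0.2, 0.3]
width: -0.0002
```

>>> servo_tool --moves '[[[-0.25,-0.3,0],[0,0,0]],[[-0.45,-0.6,0],[0,0,0]],[[-0.7,-0.9,0],[0,0,0]],[[-0.75,-1,0],[0,0,0]]]'

```text
time: 1.77
eef_pos: [0.4742, -0.0053, 0.2394]
ee_rot: [0.035, 0.999, -0.002, 0.001]
force: [-0.1, -0.3, 0.1]
width: 0.0001
```

>>> servo_tool --moves '[[[-0.2,-0.3,0],[0,0,0]],[[-0.4,-0.6,0],[0,0,0]],[[-0.5,-0.9,0],[0,0,0]],[[-0.5,-1,0],[0,0,0]]]'

```text
time: 2.1
eef_pos: [0.5159, -0.1081, 0.2389]
ee_rot: [0.035, 0.999, -0.003, 0.0]
force: [-0.8, -0.3, 0.1]
width: -0.0002
```

```bash
python3 st.py
```

```text
t2.10 local xy [-0.0381 -0.0043] z 0.2389  Floc [-0.76 -0.39] Fz 0.15 w -0.000
 tool y in local [0.0078 1.    ]  tool z [-0.    -0.005 -1.   ] to go(tool):  [-0.0087 -0.0917  0.1614]
```

>>> servo_tool --moves '[[[-0.03,-0.3,0],[0,0,-0.005]],[[-0.06,-0.6,0],[0,0,-0.005]],[[-0.09,-0.92,0],[0,0,-0.005]],[[-0.09,-0.92,0.2],[0,0,-0.005]],[[-0.09,-0.92,0.4],[0,0,-0.005]],[[-0.09,-0.92,0.6],[0,0,-0.005]],[[-0.09,-0.92,0.6],[0,0,-0.005]]]'

```text
time: 2.68
eef_pos: [0.5155, -0.1921, 0.1748]
ee_rot: [0.028, 1.0, 0.002, -0.005]
force: [-0.8, 0.3, -1.4]
width: -0.0001
```

```bash
python3 st.py;  python3 - <<'E'
from cell import eyes
import cv2
for n in("scene","side"):
    f=eyes.grab_frame(n)[:,:,::-1]
    f=f[150:330,200:440] if n=="scene" else f[130:330,240:480]
    cv2.imwrite(f"pics/{n}1.png",cv2.resize(f,None,fx=3,fy=3,interpolation=cv2.INTER_CUBIC))
E
```

```text
t2.68 local xy [-0.0332 -0.0883] z 0.1748  Floc [-0.86  0.25] Fz -1.38 w -0.000
 tool y in local [-0.0069  1.    ]  tool z [-0.009  0.004 -1.   ] to go(tool):  [-0.0041 -0.0091  0.0968]
```

View pics/side1.png

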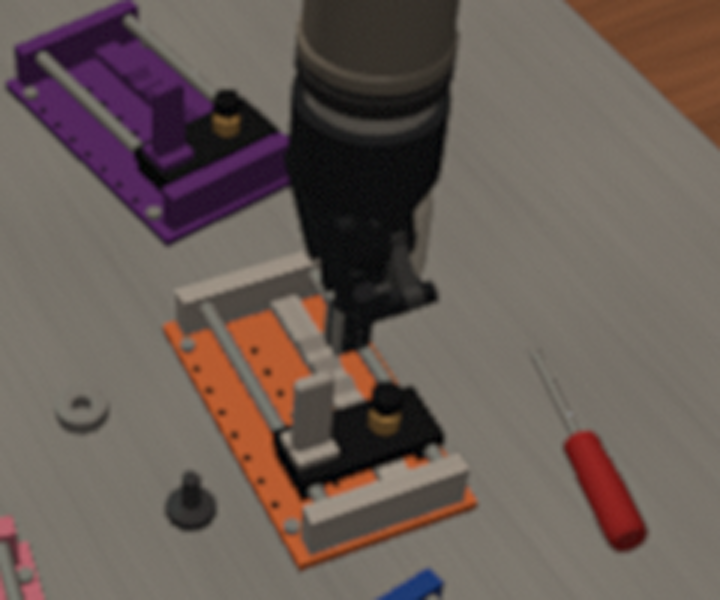

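View pics/scene1.png

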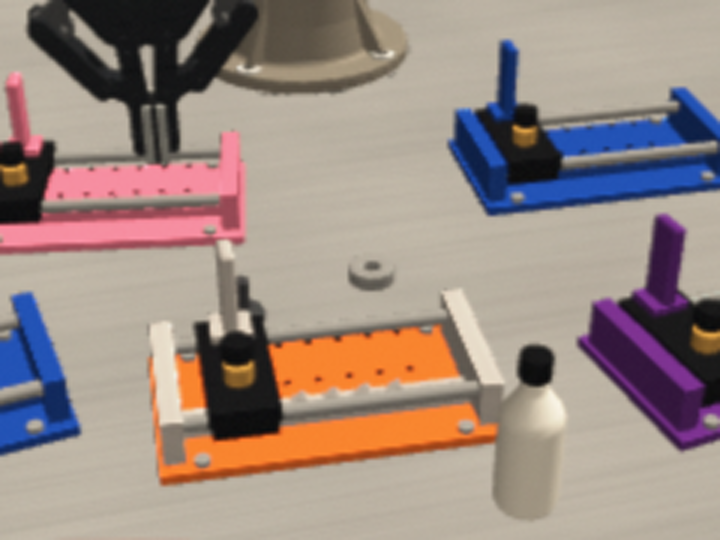

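>>> servo_tool --moves '[[[0,0,0.3],[0,0,0]],[[0,0,0.6],[0,0,0]],[[0,0,0.8],[0,0,0]],[[0,0,0.9],[0,0,0]],[[0,0,0.9],[0,0,0]],[[0,0,0.9],[0,0,0]],[[0,0,0.9],[0,0,0]]]'

```text
time: 3.37
eef_pos: [0.5203, -0.1949, 0.0914]
ee_rot: [0.027, 1.0, -0.001, 0.002]
force: [0.0, -0.5, 0.5]
width: 0.0001
```

```bash
python3 st.py;  python3 - <<'E'
from cell import eyes
import cv2
for n in("scene","side"):
    f=eyes.grab_frame(n)[:,:,::-1]
    f=f[150:330,200:440] if n=="scene" else f[130:330,240:480]
    cv2.imwrite(f"pics/{n}2.png",cv2.resize(f,None,fx=3,fy=3,interpolation=cv2.INTER_CUBIC))
E
python3 st.py
```

```text
t3.37 local xy [-0.0282 -0.0907] z 0.0914  Floc [ 0.05 -0.49] Fz 0.47 w 0.000
 tool y in local [-0.0074  1.    ]  tool z [ 0.004 -0.001 -1.   ] to go(tool):  [ 0.0019 -0.0063  0.0134]
t3.47 local xy [-0.0285 -0.0906] z 0.0912  Floc [0.31 0.2 ] Fz 0.08 w 0.000
 tool y in local [-0.0073  1.    ]  tool z [ 0.004 -0.001 -1.   ] to go(tool):  [ 0.0016 -0.0063  0.0132]
```

View pics/side2.png

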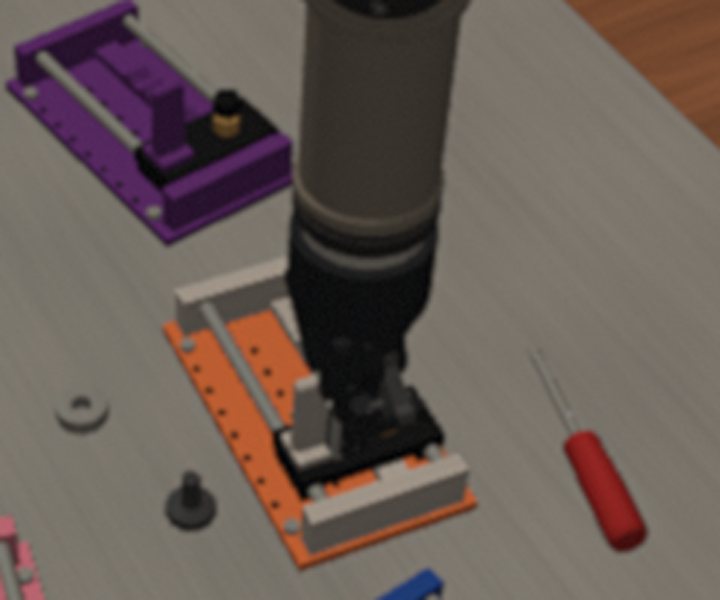

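View pics/scene2.png

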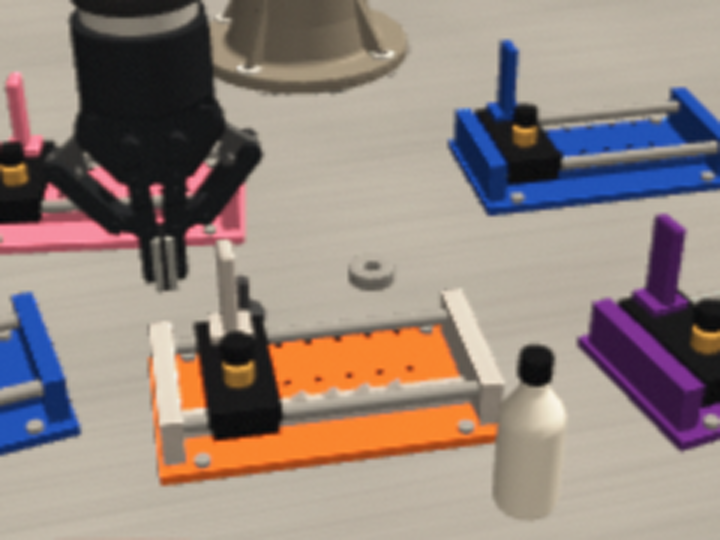

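>>> servo_tool --moves '[[[0,0.04,0],[0,0,0]],[[0,0.07,0],[0,0,0]],[[0,0.1,0],[0,0,0]],[[0,0.12,0],[0,0,0]],[[0,0.12,0],[0,0,0]]]'

```text
time: 3.88
eef_pos: [0.5195, -0.181, 0.0893]
ee_rot: [0.027, 1.0, 0.0, 0.0]
force: [0.7, 0.6, -0.4]
width: -0.0002
```

>>> servo_tool --moves '[[[0,0.01,0],[0,0,0]],[[0,0.02,0],[0,0,0]],[[0,0.03,0],[0,0,0]]]'

```text
time: 4.13
eef_pos: [0.5194, -0.1792, 0.0893]
ee_rot: [0.028, 1.0, -0.0, -0.0]
force: [0.1, -0.7, 0.5]
width: 0.0003
```

>>> servo_tool --moves '[[[0,0.01,0],[0,0,0]],[[0,0.02,0],[0,0,0]]]'

```text
time: 4.3
eef_pos: [0.5196, -0.1772, 0.0893]
ee_rot: [0.028, 1.0, -0.0, -0.0]
force: [0.1, -1.0, -0.1]
width: -0.0001
```

>>> servo_tool --moves '[[[0,0.01,0],[0,0,0]],[[0,0.02,0],[0,0,0]]]'

```text
time: 4.47
eef_pos: [0.5197, -0.1756, 0.0893]
ee_rot: [0.028, 1.0, -0.0, 0.0]
force: [0.3, -0.6, -0.5]
width: -0.0002
```

```bash
python3 st.py;  python3 - <<'E'
from cell import eyes
import cv2
for n in("scene",):
    f=eyes.grab_frame(n)[:,:,::-1]
    f=f[200:320,230:390] 
    cv2.imwrite(f"pics/{n}3.png",cv2.resize(f,None,fx=5,fy=5,interpolation=cv2.INTER_CUBIC))
E
```

```text
t4.47 local xy [-0.0301 -0.0715] z 0.0893  Floc [ 0.29 -0.58] Fz -0.51 w -0.000
 tool y in local [-0.0069  1.    ]  tool z [ 0.    -0.001 -1.   ] to go(tool):  [ 0.0001 -0.0255  0.0113]
```

View pics/scene3.png

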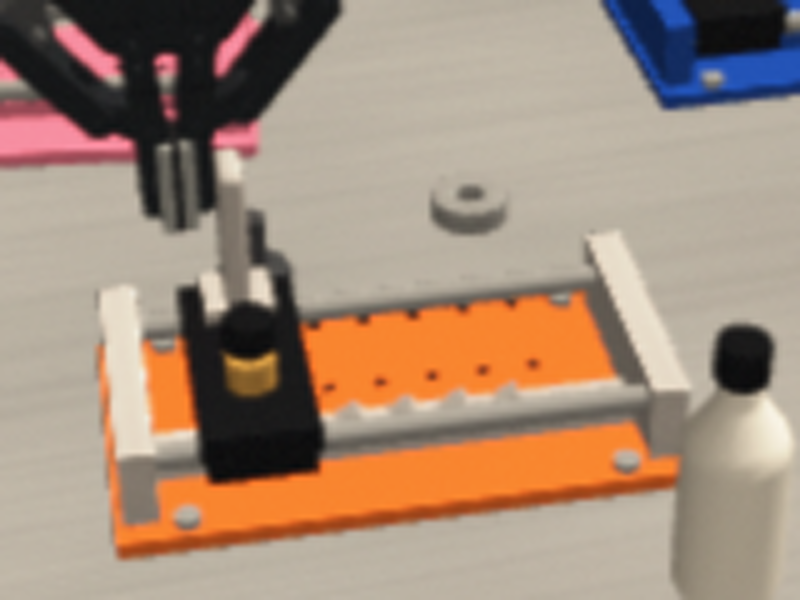

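>>> servo_tool --moves '[[[0,0.01,0],[0,0,0]],[[0,0.02,0],[0,0,0]],[[0,0.03,0],[0,0,0]]]'

```text
time: 4.77
eef_pos: [0.5199, -0.1723, 0.0893]
ee_rot: [0.028, 1.0, -0.0, 0.0]
force: [0.1, -0.6, -0.8]
width: -0.0
```

>>> servo_tool --moves '[[[0,0.01,0],[0,0,0]],[[0,0.02,0],[0,0,0]],[[0,0.03,0],[0,0,0]]]'

```text
time: 5.02
eef_pos: [0.5201, -0.1691, 0.0893]
ee_rot: [0.028, 1.0, 0.0, 0.0]
force: [0.1, -1.2, -0.6]
width: -0.0
```

>>> servo_tool --moves '[[[0,0.01,0],[0,0,0]],[[0,0.02,0],[0,0,0]],[[0,0.03,0],[0,0,0]]]'

```text
time: 5.27
eef_pos: [0.5203, -0.1663, 0.0893]
ee_rot: [0.028, 1.0, -0.0, 0.0]
force: [0.1, -2.0, -1.5]
width: -0.0003
```

>>> servo_tool --moves '[[[0,0.01,0],[0,0,0]],[[0,0.02,0],[0,0,0]]]'

```text
time: 5.43
eef_pos: [0.5203, -0.1658, 0.0894]
ee_rot: [0.028, 1.0, -0.001, 0.0]
force: [0.4, -5.2, -3.0]
width: 0.0001
```

>>> servo_tool --moves '[[[0,0.01,0],[0,0,0]],[[0,0.02,0],[0,0,0]]]'

```text
time: 5.6
eef_pos: [0.5203, -0.1653, 0.0894]
ee_rot: [0.029, 1.0, -0.002, 0.0]
force: [0.2, -6.3, -3.7]
width: 0.0
```

```bash
python3 st.py;  python3 - <<'E'
from cell import eyes
import cv2
for n in("scene",):
    f=eyes.grab_frame(n)[:,:,::-1]
    f=f[200:320,230:390] 
    cv2.imwrite(f"pics/{n}4.png",cv2.resize(f,None,fx=5,fy=5,interpolation=cv2.INTER_CUBIC))
E
```

```text
t5.60 local xy [-0.0301 -0.0611] z 0.0894  Floc [ 0.62 -6.25] Fz -3.71 w 0.000
 tool y in local [-0.0053  1.    ]  tool z [ 0.001 -0.005 -1.   ] to go(tool):  [ 0.0001 -0.0358  0.0116]
```

View pics/scene4.png

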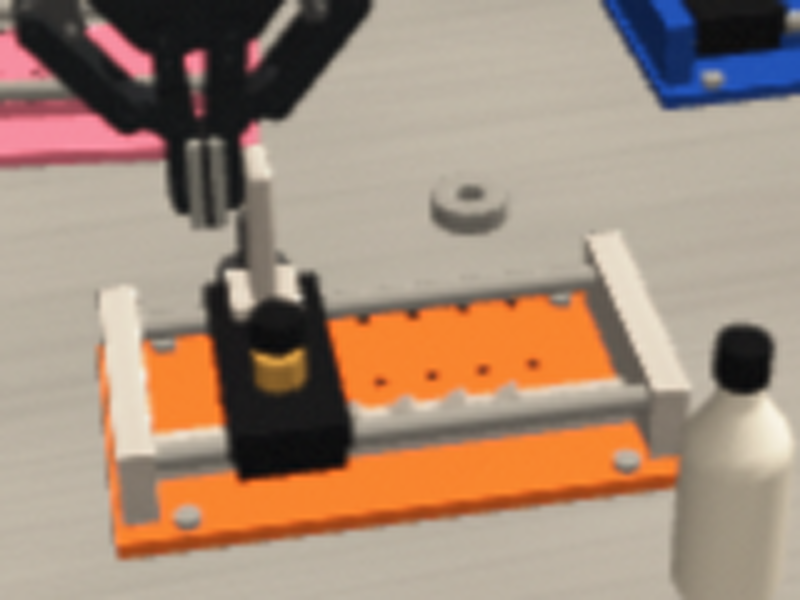

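>>> servo_tool --moves '[[[0,0.01,0],[0,0,0]],[[0,0.02,0],[0,0,0]],[[0,0.03,0],[0,0,0]]]'

```text
time: 5.9
eef_pos: [0.5204, -0.1635, 0.0895]
ee_rot: [0.029, 1.0, -0.003, 0.001]
force: [0.2, -8.3, -4.0]
width: -0.0001
```

>>> servo_tool --moves '[[[0,0.01,0],[0,0,0]],[[0,0.02,0],[0,0,0]]]'

```text
time: 6.07
eef_pos: [0.5205, -0.1619, 0.0895]
ee_rot: [0.029, 1.0, -0.003, 0.001]
force: [1.4, -7.1, -4.8]
width: 0.0003
```

>>> servo_tool --moves '[[[0,0.01,0],[0,0,0]],[[0,0.02,0],[0,0,0]]]'

```text
time: 6.23
eef_pos: [0.5206, -0.1598, 0.0894]
ee_rot: [0.029, 1.0, -0.003, 0.001]
force: [0.9, -7.6, -3.8]
width: -0.0001
```

```bash
python3 st.py
```

```text
t6.23 local xy [-0.0301 -0.0557] z 0.0894  Floc [ 1.35 -7.49] Fz -3.77 w -0.000
 tool y in local [-0.0039  1.    ]  tool z [ 0.001 -0.007 -1.   ] to go(tool):  [ 0.     -0.0412  0.0117]
```

>>> servo_tool --moves '[[[0,0.01,0],[0,0,0]],[[0,0.02,0],[0,0,0]]]'

```text
time: 6.4
eef_pos: [0.5209, -0.1528, 0.0893]
ee_rot: [0.028, 1.0, 0.001, -0.0]
force: [-0.7, -0.4, 0.5]
width: -0.0002
```

>>> servo_tool --moves '[[[0,0.01,0],[0,0,0]],[[0,0.02,0],[0,0,0]]]'

```text
time: 6.57
eef_pos: [0.5211, -0.15, 0.0893]
ee_rot: [0.027, 1.0, 0.001, -0.0]
force: [0.0, -0.5, 0.6]
width: 0.0001
```

```bash
python3 st.py
```

```text
t6.57 local xy [-0.0303 -0.0459] z 0.0893  Floc [ 0.07 -0.51] Fz 0.57 w 0.000
 tool y in local [-0.0082  1.    ]  tool z [-0.     0.001 -1.   ] to go(tool):  [ 0.0002 -0.0511  0.0113]
```

>>> servo_tool --moves '[[[0,0,0],[0,0,0]],[[0,0,0],[0,0,0]],[[0,0,0],[0,0,0]],[[0,0,0],[0,0,0]],[[0,0,0],[0,0,0]],[[0,0,0],[0,0,0]],[[0,0,0],[0,0,0]],[[0,0,0],[0,0,0]],[[0,0,0],[0,0,0]],[[0,0,0],[0,0,0]]]'

```text
time: 7.4
eef_pos: [0.5211, -0.1512, 0.0893]
ee_rot: [0.028, 1.0, 0.0, 0.0]
force: [-0.1, 0.3, -0.8]
width: 0.0001
```

```bash
python3 st.py;  python3 - <<'E'
from cell import eyes
import cv2
for n in("scene",'side'):
    f=eyes.grab_frame(n)[:,:,::-1]
    cv2.imwrite(f"pics/{n}5f.png",f)
    f=f[200:320,230:390]  if n=="scene" else f[205:325,285:405]
    cv2.imwrite(f"pics/{n}5.png",cv2.resize(f,None,fx=5,fy=5,interpolation=cv2.INTER_CUBIC))
E
```

```text
t7.40 local xy [-0.0302 -0.0471] z 0.0893  Floc [-0.16  0.3 ] Fz -0.78 w 0.000
 tool y in local [-0.0072  1.    ]  tool z [ 0. -0. -1.] to go(tool):  [ 0.0001 -0.0499  0.0113]
```

View pics/scene5.png

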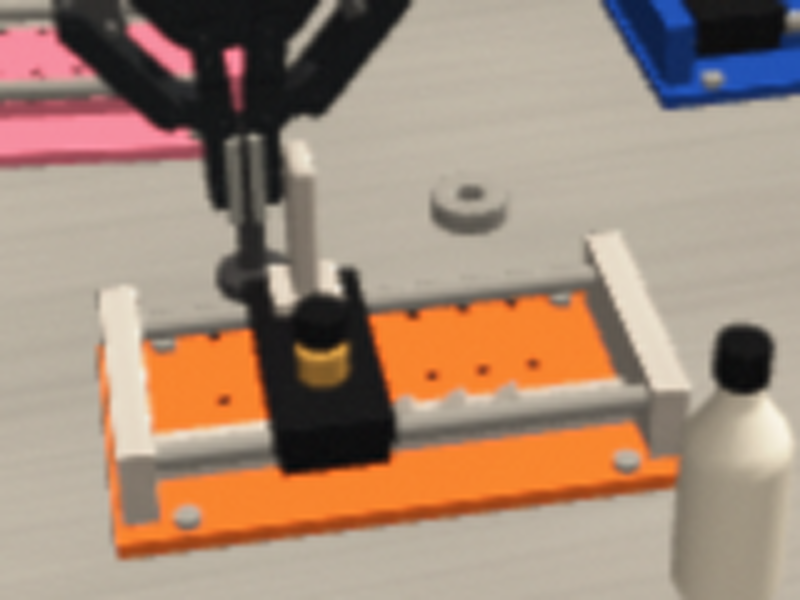

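View pics/side5.png

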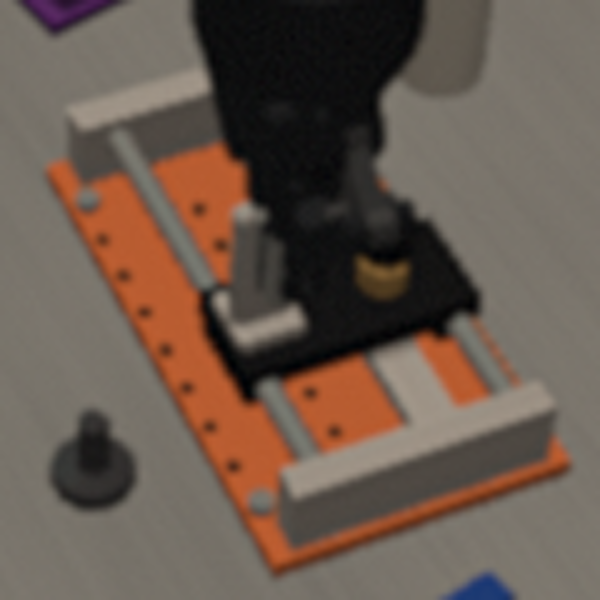

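```bash
cat > q.py <<'E'
import sys,numpy as np
from fit import proj
from scipy.optimize import least_squares
P=(.55416,-.10612,-.0623)
def q(cam,u,v,x,z):
    def r(p):
        c,s=np.cos(P[2]),np.sin(P[2])
        return proj(cam,np.array([P[0]+c*x-s*p[0],P[1]+s*x+c*p[0],z]))-(u,v)
    f=least_squares(r,[0.]);return f.x[0].round(4),r(f.x).round(1)
if __name__=="__main__":
    S=lambda u,v:("scene",230+u/5,200+v/5);D=lambda u,v:("side",285+u/5,205+v/5)
    L=(-.03,.104);K=(.02,.064)
    print("start",q(*S(229,156),*L),q(*S(249,333),*K))
    print("scene4",q(*S(257,152),*L),q(*S(277,328),*K))
    print("scene5",q(*S(298,144),*L),q(*S(321,323),*K),q(*D(249,212),*L))
E
python3 q.py
```

```text
start (np.float64(-0.0506), array([0.1, 0.6])) (np.float64(-0.0514), array([-0.1, -1. ]))
scene4 (np.float64(-0.0403), array([0.1, 0.8])) (np.float64(-0.0414), array([-0.1, -0.7]))
scene5 (np.float64(-0.0251), array([0.2, 1.6])) (np.float64(-0.0256), array([-0.1, -0.7])) (np.float64(-0.0263), array([ 3.6, -2.2]))
```

>>> servo_tool --moves '[[[0,0.01,0],[0,0,0]],[[0,0.02,0],[0,0,0]],[[0,0.03,0],[0,0,0]],[[0,0.04,0],[0,0,0]]]'

```text
time: 7.83
eef_pos: [0.5213, -0.1475, 0.0893]
ee_rot: [0.028, 1.0, -0.0, 0.0]
force: [0.2, -0.9, -0.1]
width: 0.0001
```

>>> servo_tool --moves '[[[0,0.01,0],[0,0,0]],[[0,0.02,0],[0,0,0]],[[0,0.03,0],[0,0,0]],[[0,0.04,0],[0,0,0]]]'

```text
time: 8.17
eef_pos: [0.5214, -0.1456, 0.0894]
ee_rot: [0.028, 1.0, -0.002, 0.0]
force: [1.2, -6.2, -1.8]
width: -0.0001
```

>>> servo_tool --moves '[[[0,0.01,0],[0,0,0]],[[0,0.02,0],[0,0,0]],[[0,0.03,0],[0,0,0]]]'

```text
time: 8.42
eef_pos: [0.5214, -0.1444, 0.0894]
ee_rot: [0.029, 1.0, -0.003, 0.001]
force: [-0.2, -7.2, -2.1]
width: 0.0003
```

>>> servo_tool --moves '[[[0,0.01,0],[0,0,0]],[[0,0.02,0],[0,0,0]]]'

```text
time: 8.58
eef_pos: [0.5215, -0.1429, 0.0895]
ee_rot: [0.029, 1.0, -0.003, 0.001]
force: [-0.0, -9.7, -3.4]
width: -0.0001
```

```bash
python3 st.py
```

```text
t8.58 local xy [-0.0303 -0.0387] z 0.0895  Floc [ 0.58 -9.69] Fz -3.37 w -0.000
 tool y in local [-0.0041  1.    ]  tool z [ 0.001 -0.007 -1.   ] to go(tool):  [-0.0001 -0.0582  0.0119]
```

>>> servo_tool --moves '[[[0,0.01,0],[0,0,0]],[[0,0.02,0],[0,0,0]]]'

```text
time: 8.75
eef_pos: [0.5216, -0.1412, 0.0895]
ee_rot: [0.029, 1.0, -0.004, 0.001]
force: [0.4, -9.7, -3.1]
width: 0.0002
```

>>> servo_tool --moves '[[[0,0.01,0],[0,0,0]],[[0,0.015,0],[0,0,0]]]'

```text
time: 8.92
eef_pos: [0.5217, -0.1386, 0.0895]
ee_rot: [0.029, 1.0, -0.002, 0.001]
force: [0.2, -2.9, -1.5]
width: 0.0
```

>>> servo_tool --moves '[[[0,0.01,0],[0,0,0]],[[0,0.01,0],[0,0,0]]]'

```text
time: 9.08
eef_pos: [0.5221, -0.1325, 0.0892]
ee_rot: [0.027, 1.0, 0.001, -0.0]
force: [0.2, -0.4, 0.3]
width: -0.0003
```

```bash
python3 st.py
```

```text
t9.08 local xy [-0.0304 -0.0283] z 0.0892  Floc [ 0.19 -0.35] Fz 0.32 w -0.000
 tool y in local [-0.0077  1.    ]  tool z [-0.     0.002 -1.   ] to go(tool):  [ 0.0001 -0.0687  0.0111]
```

Second click. Rest about a second.

>>> servo_tool --moves '[[[0,0,0],[0,0,0]],[[0,0,0],[0,0,0]],[[0,0,0],[0,0,0]],[[0,0,0],[0,0,0]],[[0,0,0],[0,0,0]],[[0,0,0],[0,0,0]],[[0,0,0],[0,0,0]],[[0,0,0],[0,0,0]],[[0,0,0],[0,0,0]],[[0,0,0],[0,0,0]]]'

```text
time: 9.92
eef_pos: [0.522, -0.1338, 0.0893]
ee_rot: [0.028, 1.0, 0.0, 0.0]
force: [0.3, 0.1, 0.3]
width: 0.0003
```

```bash
python3 st.py;  python3 - <<'E'
from cell import eyes
import cv2
for n in("scene",):
    f=eyes.grab_frame(n)[:,:,::-1]
    f=f[200:320,230:390]
    cv2.imwrite(f"pics/{n}6.png",cv2.resize(f,None,fx=5,fy=5,interpolation=cv2.INTER_CUBIC))
E
```

```text
t9.92 local xy [-0.0304 -0.0296] z 0.0893  Floc [0.27 0.13] Fz 0.29 w 0.000
 tool y in local [-0.0071  1.    ]  tool z [ 0.  0. -1.] to go(tool):  [ 0.0001 -0.0674  0.0113]
```

View pics/scene6.png

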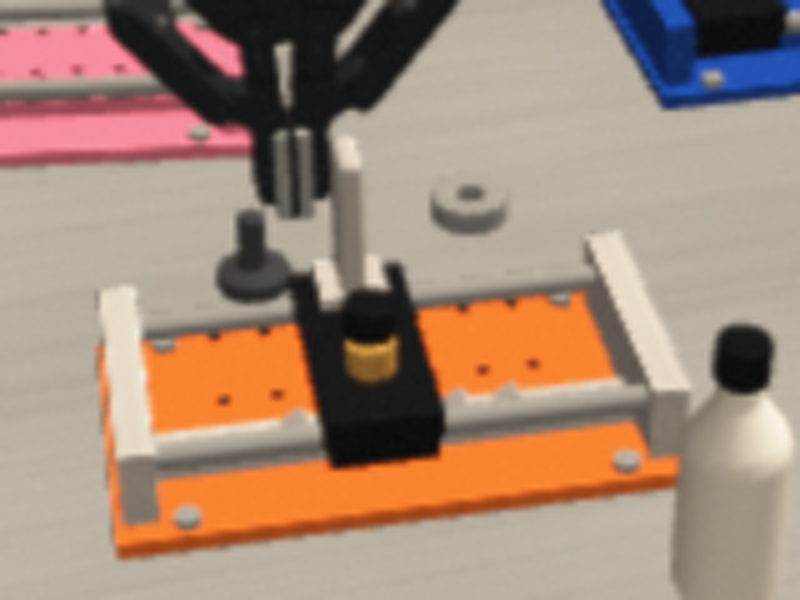

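>>> servo_tool --moves '[[[0,0.01,0],[0,0,0]],[[0,0.02,0],[0,0,0]],[[0,0.03,0],[0,0,0]],[[0,0.04,0],[0,0,0]]]'

```text
time: 10.3
eef_pos: [0.5222, -0.13, 0.0893]
ee_rot: [0.028, 1.0, -0.0, 0.0]
force: [-0.1, -0.6, -0.0]
width: 0.0001
```

>>> servo_tool --moves '[[[0,0.01,0],[0,0,0]],[[0,0.02,0],[0,0,0]],[[0,0.03,0],[0,0,0]],[[0,0.04,0],[0,0,0]]]'

```text
time: 10.63
eef_pos: [0.5224, -0.1263, 0.0893]
ee_rot: [0.028, 1.0, -0.001, 0.0]
force: [-0.3, -3.3, -0.1]
width: -0.0001
```

>>> servo_tool --moves '[[[0,0.01,0],[0,0,0]],[[0,0.02,0],[0,0,0]],[[0,0.03,0],[0,0,0]],[[0,0.04,0],[0,0,0]]]'

```text
time: 10.97
eef_pos: [0.5224, -0.1253, 0.0894]
ee_rot: [0.029, 1.0, -0.003, 0.0]
force: [-0.3, -8.0, -2.2]
width: 0.0003
```

>>> servo_tool --moves '[[[0,0.01,0],[0,0,0]],[[0,0.02,0],[0,0,0]]]'

```text
time: 11.13
eef_pos: [0.5225, -0.124, 0.0894]
ee_rot: [0.029, 1.0, -0.003, 0.0]
force: [0.4, -9.4, -2.4]
width: -0.0003
```

>>> servo_tool --moves '[[[0,0.01,0],[0,0,0]],[[0,0.015,0],[0,0,0]]]'

```text
time: 11.3
eef_pos: [0.5226, -0.1226, 0.0894]
ee_rot: [0.029, 1.0, -0.003, 0.001]
force: [0.2, -8.3, -1.5]
width: 0.0002
```

```bash
python3 st.py
```

```text
t11.30 local xy [-0.0304 -0.0184] z 0.0894  Floc [ 0.68 -8.27] Fz -1.52 w 0.000
 tool y in local [-0.0042  1.    ]  tool z [ 0.001 -0.006 -1.   ] to go(tool):  [-0.0001 -0.0785  0.0119]
```

>>> servo_tool --moves '[[[0,0.01,0],[0,0,0]],[[0,0.015,0],[0,0,0]]]'

```text
time: 11.47
eef_pos: [0.5227, -0.1214, 0.0894]
ee_rot: [0.029, 1.0, -0.003, 0.001]
force: [0.5, -7.7, -2.4]
width: -0.0002
```

>>> servo_tool --moves '[[[0,0.01,0],[0,0,0]]]'

```text
time: 11.55
eef_pos: [0.5227, -0.1206, 0.0894]
ee_rot: [0.029, 1.0, -0.003, 0.001]
force: [0.5, -7.5, -2.4]
width: 0.0001
```

```bash
python3 st.py
```

```text
t11.55 local xy [-0.0305 -0.0164] z 0.0894  Floc [ 0.98 -7.45] Fz -2.41 w 0.000
 tool y in local [-0.0038  1.    ]  tool z [ 0.001 -0.007 -1.   ] to go(tool):  [-0.0002 -0.0805  0.012 ]
```

>>> servo_tool --moves '[[[0,0.01,0],[0,0,0]],[[0,0.01,0],[0,0,0]]]'

```text
time: 11.72
eef_pos: [0.523, -0.1152, 0.0893]
ee_rot: [0.028, 1.0, 0.0, 0.0]
force: [0.2, 0.8, 0.5]
width: 0.0001
```

```bash
python3 st.py
```

```text
t11.72 local xy [-0.0305 -0.011 ] z 0.0893  Floc [0.11 0.84] Fz 0.50 w 0.000
 tool y in local [-0.0058  1.    ]  tool z [ 0.  0. -1.] to go(tool):  [-0.     -0.086   0.0113]
```

Third click. I'll draw straight back, then up.

>>> servo_tool --moves '[[[0,-0.05,0],[0,0,0]],[[0,-0.15,0],[0,0,0]],[[0,-0.3,0],[0,0,0]],[[0,-0.4,-0.1],[0,0,0]],[[0,-0.5,-0.3],[0,0,0]],[[0,-0.6,-0.6],[0,0,0]],[[0,-0.7,-0.9],[0,0,0]],[[0,-0.7,-1],[0,0,0]],[[0,-0.7,-1],[0,0,0]]]'

```text
time: 12.47
eef_pos: [0.5211, -0.187, 0.1934]
ee_rot: [0.029, 1.0, -0.001, 0.004]
force: [0.6, 0.8, -0.3]
width: 0.0001
```

>>> servo_tool --moves '[[[0.3,-0.3,-0.2],[0,0,0]],[[0.6,-0.5,-0.3],[0,0,0]],[[0.6,-0.5,-0.3],[0,0,0]],[[0.6,-0.5,-0.3],[0,0,0]]]'

```text
time: 12.8
eef_pos: [0.4543, -0.2327, 0.2193]
ee_rot: [0.03, 1.0, 0.001, -0.0]
force: [0.8, 0.6, -0.2]
width: 0.0
```

```bash
python3 st.py;  python3 - <<'E'
from cell import eyes
import cv2
for n in("scene","side"):
    f=eyes.grab_frame(n)[:,:,::-1]
    cv2.imwrite(f"pics/{n}7f.png",f)
    f=f[200:320,230:390]  if n=="scene" else f[205:325,285:405]
    cv2.imwrite(f"pics/{n}7.png",cv2.resize(f,None,fx=5,fy=5,interpolation=cv2.INTER_CUBIC))
E
```

```text
t12.80 local xy [-0.0918 -0.1326] z 0.2193  Floc [0.75 0.67] Fz -0.18 w 0.000
 tool y in local [-0.0021  1.    ]  tool z [ 0.     0.001 -1.   ] to go(tool):  [-0.0619  0.0353  0.1413]
```

View pics/scene7.png

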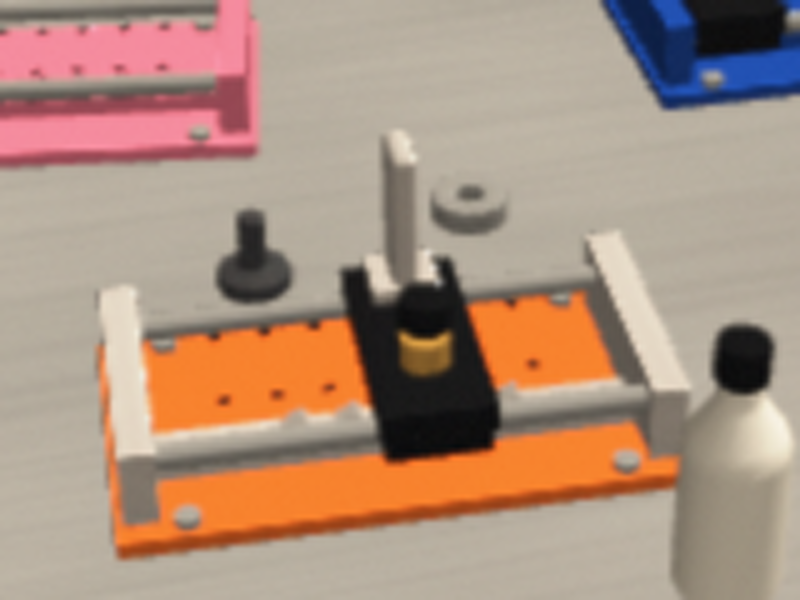

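View pics/side7f.png

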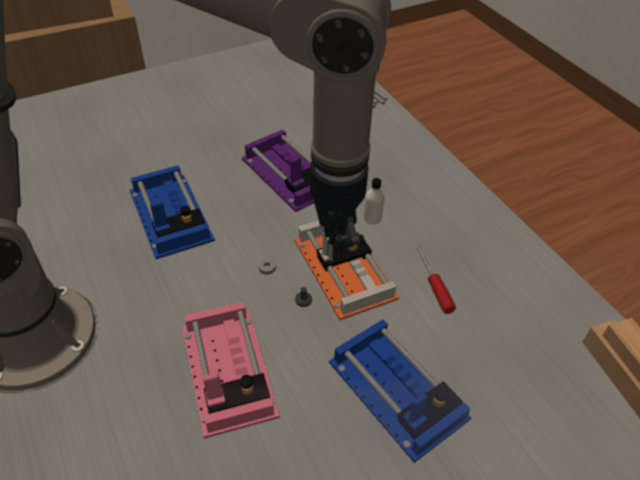

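```bash
python3 - <<'E'
from q import q
S=lambda u,v:("scene",230+u/5,200+v/5)
for a,b in (((298,144),(321,323)),((347,139),(371,316)),((400,134),(425,312))):
    print([r[0]+.0634 for r in (q(*S(*a),-.03,.104),q(*S(*b),.02,.064))])
from cell import sign_off
print(sign_off())
E
```

```text
[np.float64(0.0383), np.float64(0.0378)]
[np.float64(0.0564), np.float64(0.0559)]
[np.float64(0.0761), np.float64(0.0755)]
the job is handed in; nothing more can be done
None
```

The orange slide is in its third notch, and I've handed the job in at about 12.9 s of the 61 s allowed. I pushed only on the lever's home-side face with the shut fingertips. The force on the tool peaked near 10 N in the readings, then dropped sharply at each of the three clicks.

- **Rests:** the slide rested about 1 s in the first notch and about 1 s in the second before I went on.
- **Finish:** I stopped right after the third click, then drew the hand straight back and up. It is now at z 0.22 m, and the wrist reads about 1 N or less, which is noise.
- **Carriage travel from the pictures:** I got 0.038, 0.056 and 0.076 m for the three notches, against nominal 0.038, 0.058 and 0.078 m. I set the scale's zero by assuming the first notch, so only the spacing is independent. The last two read about 2 mm low. That is within measurement error, since a carriage still short of the click would show at or below about 0.073 m and the plunger reads as down.
- **Other objects:** in the last pictures the oil bottle, screwdriver, bearing and foot look to be where they started. I compared them by eye and did not measure them.
- **Not checked:** the hand blocked the side camera's view of the lever at the end, so the final position rests on the scene camera and the force readings.

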